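# Balance the load of an orbital shaker

### The arm

A 6-joint arm with a two-finger parallel gripper is mounted at the origin on the work surface. World frame = base frame: x ahead of the robot, y to its left, z up, the work surface at z = 0. Lengths are in m, angles in rad, forces in N, time in s.
With the tool pointing down it reaches from about 0.35 to 0.775 m from the base axis. Payload 7.3 kg.
Tool frame: the origin (TCP) lies at the very end of the fingers, on their centre line; the grasp point (between the pads) lies 19 mm behind it; z points along the fingers, y is the direction in which the jaws open and shut (so a half turn about z gives the same grasp; the last joint's range is limited). The gripper opens to 92 mm and grips with 3 to 60 N. Pads are 19 mm wide; open, the fingers measure 130 mm over their backs; the gripper's body (75 mm by 190 mm) begins 47 mm behind the grasp point.
Start: joints at [0.954, 0.342, 1.524, -0, 1.275, -0.146], TCP at [0.238, 0.468, 0.204] pointing down, gripper open.
Joint ranges: [-2.53, 2.53], [-0.77, 2.02], [0.04, 2.7], [-1, 4.14], [0.28, 2.66], [-3.11, 3.11]. Speed limits (rad/s): [2.57, 2.57, 3.14, 3.14, 3.14, 3.14].

### API

Orientations are given as [roll, pitch, yaw] about the fixed x, y, z axes, in that order (R = Rz(yaw) Ry(pitch) Rx(roll)).
In Python, from cell import observe, read_camera, camera_info, hand_in gives the robot as it stands.
- The arm moves only by the tool jog_arm, never from a script. Its argument "rows" is one flat list of numbers, 5 for each row, row after row: the finger opening in mm, from 0 to 91.8, then the shift along the tool's x, y, z in mm, then the turn about the tool's z in degrees. In form: [gripper, tx, ty, tz, roll, gripper, tx, ty, tz, roll, ...]. A call has 1 to 20 rows; each row shifts and turns the commanded pose from where the row before left it, along the tool's axes as they then stand; what a row does not reach is not made up. A row lasts 1/10 s, in which the tool goes at most 50 mm and 8.59 degrees, less where a joint would pass 70% of its speed; a pose out of reach is approached as far as the arm can. A call with a gripper value outside its range is refused whole. The fingers move at their own pace and stop on an object; "grip_force" is the grip in N (left out, the last holds). Time passes only in rows, so rows that do not move let the fingers close. It gives the time, the measured TCP pose, the force and the opening at its end, in the units of the state.
- observe(): the state, without advancing time (a new reading comes with each control period).
- read_camera(name): name is "scene" or "side" or "wrist"; returns (picture, depth): 384x512x3 uint8, red, green, blue; 384x512 float32, m along the optical axis (not along the pixel's ray), 0 where there is no reading.
- camera_info(name): a dict with "fx", "fy", "cx", "cy" (pixels), "distortion" ([k1, k2, p1, p2, k3] as OpenCV has them; the pictures are not rectified), "extrinsics" (4x4, takes a point from camera to world coordinates); the wrist camera has in their place "tool_from_camera" (4x4, takes a point from camera to tool coordinates, whose origin is the TCP and whose axes are the flange's). Camera axes: x right, y up, looking along -z (the intrinsics and any distortion apply to the point x, -y, -z); pixel columns grow to the right and rows downward; lengths in m; the calibration is good to about 2 mm. A picture is of the moment at which its call begins: read the wrist's pose just before it. camera_info takes no time and is no camera call.
- hand_in(): hands the job in, once; it reports no verdict.
The state is a dict: "time": time; "qpos": joint angles; "qvel": joint speeds; "joint_efforts": joint torques, N m; "tool_pos": TCP position; "tool_rot": TCP orientation; "contact_force": force on the tool from outside, world axes, zero at the start; "torque": the same for the moment, N m; "opening": finger opening in m.
Only numpy, scipy, OpenCV 4.12 (cv2) and the standard library are available. Lean on these libraries where they do the work, as an engineer would, in place of code of your own. Each camera call takes 0.05 s, during which the arm holds its last target. There are 200 camera calls.

### The job

The shaker is loaded out of balance: rearrange its vessels so that the two flasks, the two square bottles and the two jars each stand straight across the deck from their own like, every vessel upright and centred on a pad. Let a vessel that has to wait stand for a moment in the empty steel tray beside the shaker. Keep the vessels upright, set them down rather than let them drop, and leave the dropper bottle and the microscope objective on the bench alone.

Things in the scene. Friction and masses are not known exactly. Their poses are not given: they have to be found in the camera images.
- flask_1: one of two alike: closed white conical plastic flask with a grey screw cap: 108 mm high, round base 70 mm across, the cone narrowing to a 26 mm neck at 70 mm up; cap 32 mm across, from 80 to 108 mm up; about 170 g, filled like the other flask. Origin at the centre of its underside, z up its axis
- flask_2: the other of two alike: closed white conical plastic flask with a grey screw cap: 108 mm high, round base 70 mm across, the cone narrowing to a 26 mm neck at 70 mm up; cap 32 mm across, from 80 to 108 mm up; about 170 g, filled like the other flask. Origin at the centre of its underside, z up its axis
- bottle_1: one of two alike: closed white square plastic bottle with a grey screw cap: 98 mm high, body 52 x 52 mm and 57 mm high, shoulders sloping to a 32 mm neck at 67 mm up; cap 40 mm across, from 70 to 98 mm up; about 190 g, filled like the other bottle. Origin at the centre of its underside, z up its axis
- bottle_2: the other of two alike: closed white square plastic bottle with a grey screw cap: 98 mm high, body 52 x 52 mm and 57 mm high, shoulders sloping to a 32 mm neck at 67 mm up; cap 40 mm across, from 70 to 98 mm up; about 190 g, filled like the other bottle. Origin at the centre of its underside, z up its axis
- jar_1: one of two alike: closed white squat round plastic jar with an overhanging grey lid, 62 mm high, body 56 mm across, lid 60 mm across, from 42 to 62 mm up; about 130 g, filled like the other jar. Origin at the centre of its underside, z up its axis
- jar_2: the other of two alike: closed white squat round plastic jar with an overhanging grey lid, 62 mm high, body 56 mm across, lid 60 mm across, from 42 to 62 mm up; about 130 g, filled like the other jar. Origin at the centre of its underside, z up its axis
- shaker: fixed cream shaker; square bare aluminium deck 300 mm wide, 90 mm above the bench, 8 mm rim. On it six black rubber pads, 72 mm across, tops 93 mm above the bench, centres 105 mm from the deck's centre at 0, 60, ... 300 degrees counter-clockwise from its x axis (knobs are on the -x side). A vessel starts on each pad, within 6 mm of its centre. Origin at bench level below the deck's centre
- tray: empty shallow stainless tray on the bench beside the shaker, fixed, 160 (x) x 130 (y) mm and 16 mm high, walls and floor 3 mm thick. Origin at the centre of its underside; a vessel in it stands 3 mm above the bench
- dropper: bystander: small white dropper bottle standing on the bench, 30 mm across, 71 mm high, light. Origin at the centre of its underside
- objective: bystander: steel microscope objective standing on the bench, 26 mm across, 46 mm high. Origin at the centre of its underside
Not all that is in view belongs to the job. Leave any blue or yellow look-alike of the flask_2 alone.

How it is judged:
On the way:
1. a vessel has been set down in the tray and let go (((z of flask_1 in the frame of tray below 0.008 m and horizontal distance between flask_1 and tray below 0.05 m and angle between flask_1's own z axis and vertical below 0.06 rad and linear speed of flask_1 below 0.02 m/s and contact force between flask_1 and the fingers below 0.3 N) or (z of flask_2 in the frame of tray below 0.008 m and horizontal distance between flask_2 and tray below 0.05 m and angle between flask_2's own z axis and vertical below 0.06 rad and linear speed of flask_2 below 0.02 m/s and contact force between flask_2 and the fingers below 0.3 N) or (z of bottle_1 in the frame of tray below 0.008 m and horizontal distance between bottle_1 and tray below 0.05 m and angle between bottle_1's own z axis and vertical below 0.06 rad and linear speed of bottle_1 below 0.02 m/s and contact force between bottle_1 and the fingers below 0.3 N) or (z of bottle_2 in the frame of tray below 0.008 m and horizontal distance between bottle_2 and tray below 0.05 m and angle between bottle_2's own z axis and vertical below 0.06 rad and linear speed of bottle_2 below 0.02 m/s and contact force between bottle_2 and the fingers below 0.3 N) or (z of jar_1 in the frame of tray below 0.008 m and horizontal distance between jar_1 and tray below 0.05 m and angle between jar_1's own z axis and vertical below 0.06 rad and linear speed of jar_1 below 0.02 m/s and contact force between jar_1 and the fingers below 0.3 N) or (z of jar_2 in the frame of tray below 0.008 m and horizontal distance between jar_2 and tray below 0.05 m and angle between jar_2's own z axis and vertical below 0.06 rad and linear speed of jar_2 below 0.02 m/s and contact force between jar_2 and the fingers below 0.3 N))), for 0.2 s.
At the end, for the whole second after the job is handed in: All six vessels stand released, upright (within 3 degrees) and at rest on the pads, each within 12 mm of a pad's centre along each deck axis, and the two flasks, the two bottles and the two jars are on opposite pads (z of flask_1 in the frame of shaker between 0.09 and 0.097 m and angle between each of flask_1, flask_2, bottle_1, bottle_2, jar_1, jar_2's own z axis and vertical below 0.06 rad and linear speed of each of flask_1, flask_2, bottle_1, bottle_2, jar_1, jar_2 below 0.02 m/s and contact force between each of flask_1, flask_2, bottle_1, bottle_2, jar_1, jar_2 and the fingers below 0.3 N and z of flask_2 in the frame of shaker between 0.09 and 0.097 m and z of bottle_1 in the frame of shaker between 0.09 and 0.097 m and z of bottle_2 in the frame of shaker between 0.09 and 0.097 m and z of jar_1 in the frame of shaker between 0.09 and 0.097 m and z of jar_2 in the frame of shaker between 0.09 and 0.097 m and ((x of flask_1 in the frame of shaker between 0.093 and 0.117 m and y of flask_1 in the frame of shaker between -0.012 and 0.012 m and x of flask_2 in the frame of shaker between -0.117 and -0.093 m and y of flask_2 in the frame of shaker between -0.012 and 0.012 m) or (x of flask_1 in the frame of shaker between 0.0405 and 0.0645 m and y of flask_1 in the frame of shaker between 0.0789 and 0.1029 m and x of flask_2 in the frame of shaker between -0.0645 and -0.0405 m and y of flask_2 in the frame of shaker between -0.1029 and -0.0789 m) or (x of flask_1 in the frame of shaker between -0.0645 and -0.0405 m and y of flask_1 in the frame of shaker between 0.0789 and 0.1029 m and x of flask_2 in the frame of shaker between 0.0405 and 0.0645 m and y of flask_2 in the frame of shaker between -0.1029 and -0.0789 m) or (x of flask_1 in the frame of shaker between -0.117 and -0.093 m and y of flask_1 in the frame of shaker between -0.012 and 0.012 m and x of flask_2 in the frame of shaker between 0.093 and 0.117 m and y of flask_2 in the frame of shaker between -0.012 and 0.012 m) or (x of flask_1 in the frame of shaker between -0.0645 and -0.0405 m and y of flask_1 in the frame of shaker between -0.1029 and -0.0789 m and x of flask_2 in the frame of shaker between 0.0405 and 0.0645 m and y of flask_2 in the frame of shaker between 0.0789 and 0.1029 m) or (x of flask_1 in the frame of shaker between 0.0405 and 0.0645 m and y of flask_1 in the frame of shaker between -0.1029 and -0.0789 m and x of flask_2 in the frame of shaker between -0.0645 and -0.0405 m and y of flask_2 in the frame of shaker between 0.0789 and 0.1029 m)) and ((x of bottle_1 in the frame of shaker between 0.093 and 0.117 m and y of bottle_1 in the frame of shaker between -0.012 and 0.012 m and x of bottle_2 in the frame of shaker between -0.117 and -0.093 m and y of bottle_2 in the frame of shaker between -0.012 and 0.012 m) or (x of bottle_1 in the frame of shaker between 0.0405 and 0.0645 m and y of bottle_1 in the frame of shaker between 0.0789 and 0.1029 m and x of bottle_2 in the frame of shaker between -0.0645 and -0.0405 m and y of bottle_2 in the frame of shaker between -0.1029 and -0.0789 m) or (x of bottle_1 in the frame of shaker between -0.0645 and -0.0405 m and y of bottle_1 in the frame of shaker between 0.0789 and 0.1029 m and x of bottle_2 in the frame of shaker between 0.0405 and 0.0645 m and y of bottle_2 in the frame of shaker between -0.1029 and -0.0789 m) or (x of bottle_1 in the frame of shaker between -0.117 and -0.093 m and y of bottle_1 in the frame of shaker between -0.012 and 0.012 m and x of bottle_2 in the frame of shaker between 0.093 and 0.117 m and y of bottle_2 in the frame of shaker between -0.012 and 0.012 m) or (x of bottle_1 in the frame of shaker between -0.0645 and -0.0405 m and y of bottle_1 in the frame of shaker between -0.1029 and -0.0789 m and x of bottle_2 in the frame of shaker between 0.0405 and 0.0645 m and y of bottle_2 in the frame of shaker between 0.0789 and 0.1029 m) or (x of bottle_1 in the frame of shaker between 0.0405 and 0.0645 m and y of bottle_1 in the frame of shaker between -0.1029 and -0.0789 m and x of bottle_2 in the frame of shaker between -0.0645 and -0.0405 m and y of bottle_2 in the frame of shaker between 0.0789 and 0.1029 m)) and ((x of jar_1 in the frame of shaker between 0.093 and 0.117 m and y of jar_1 in the frame of shaker between -0.012 and 0.012 m and x of jar_2 in the frame of shaker between -0.117 and -0.093 m and y of jar_2 in the frame of shaker between -0.012 and 0.012 m) or (x of jar_1 in the frame of shaker between 0.0405 and 0.0645 m and y of jar_1 in the frame of shaker between 0.0789 and 0.1029 m and x of jar_2 in the frame of shaker between -0.0645 and -0.0405 m and y of jar_2 in the frame of shaker between -0.1029 and -0.0789 m) or (x of jar_1 in the frame of shaker between -0.0645 and -0.0405 m and y of jar_1 in the frame of shaker between 0.0789 and 0.1029 m and x of jar_2 in the frame of shaker between 0.0405 and 0.0645 m and y of jar_2 in the frame of shaker between -0.1029 and -0.0789 m) or (x of jar_1 in the frame of shaker between -0.117 and -0.093 m and y of jar_1 in the frame of shaker between -0.012 and 0.012 m and x of jar_2 in the frame of shaker between 0.093 and 0.117 m and y of jar_2 in the frame of shaker between -0.012 and 0.012 m) or (x of jar_1 in the frame of shaker between -0.0645 and -0.0405 m and y of jar_1 in the frame of shaker between -0.1029 and -0.0789 m and x of jar_2 in the frame of shaker between 0.0405 and 0.0645 m and y of jar_2 in the frame of shaker between 0.0789 and 0.1029 m) or (x of jar_1 in the frame of shaker between 0.0405 and 0.0645 m and y of jar_1 in the frame of shaker between -0.1029 and -0.0789 m and x of jar_2 in the frame of shaker between -0.0645 and -0.0405 m and y of jar_2 in the frame of shaker between 0.0789 and 0.1029 m))); the robot touches nothing.
It fails at once if a vessel is tipped well over (angle between any of flask_1, flask_2, bottle_1, bottle_2, jar_1, jar_2's own z axis and vertical above 0.5 rad).
It fails at once if a vessel is dropped (falls free faster than 0.45 m/s, a drop of over 10 mm) ((linear speed of flask_1 above 0.45 m/s and contact force between flask_1 and the fingers below 0.1 N) or (linear speed of flask_2 above 0.45 m/s and contact force between flask_2 and the fingers below 0.1 N) or (linear speed of bottle_1 above 0.45 m/s and contact force between bottle_1 and the fingers below 0.1 N) or (linear speed of bottle_2 above 0.45 m/s and contact force between bottle_2 and the fingers below 0.1 N) or (linear speed of jar_1 above 0.45 m/s and contact force between jar_1 and the fingers below 0.1 N) or (linear speed of jar_2 above 0.45 m/s and contact force between jar_2 and the fingers below 0.1 N)).
It fails at once if the dropper bottle or the objective is pushed aside (more than 15 mm) (distance of any of dropper, objective from where it was at the start of the episode above 0.015 m).
It also fails if it takes over 104 s, if anything falls off the work surface, if the arm or the gripper's body presses on something with over 40 N, if the wrist force passes 120 N, or if a joint passes its speed limit or range.

## Working session

There is one attempt and no reset: what is moved stays moved. The work goes in short steps, Python scripts to look and compute and a tool call to move; the robot and the scene stay as the last step left them, time stands still between calls to the robot, and variables do not carry over. Pictures are saved under pics/ and viewed, about 12 in all and at most 16, crops included, and the job is handed in when it is done.

Besides the shell and the picture viewer there is one more tool, called after ">>>" in YAML: its name, and indented under it one key for each argument. jog_arm: Moves the arm, as the interface text tells. Its arguments: {"type":"object","properties":{"rows":{"type":"array","items":{"type":"number"}},"grip_force":{"type":"number"}},"required":["rows"]}

```bash
mkdir -p pics; cat > h.py <<'E'
import numpy as np, cv2
from cell import observe, read_camera, camera_info, hand_in
from scipy.spatial.transform import Rotation as R
def T_tool():
    s=observe(); T=np.eye(4); T[:3,:3]=R.from_euler('xyz',s['tool_rot']).as_matrix(); T[:3,3]=s['tool_pos']; return T
def look(name):
    c=camera_info(name)
    c['T']=T_tool()@np.array(c['tool_from_camera']) if name=='wrist' else np.array(c['extrinsics'])
    c['K']=np.array([[c['fx'],0,c['cx']],[0,c['fy'],c['cy']],[0,0,1]]); c['d']=np.array(c['distortion'],float)
    im,de=read_camera(name); return im,de,c
def ray(c,uv):
    p=cv2.undistortPoints(np.array(uv,float).reshape(-1,1,2),c['K'],c['d']).reshape(-1,2)
    d=np.c_[p[:,0],-p[:,1],-np.ones(len(p))]
    return c['T'][:3,3],d@c['T'][:3,:3].T
def plane(c,uv,z):
    o,d=ray(c,uv); return o+d*((z-o[2])/d[:,2])[:,None]
def proj(c,P):
    P=np.atleast_2d(P); q=(P-c['T'][:3,3])@c['T'][:3,:3]; q=q*[1,-1,-1]
    return cv2.projectPoints(q,np.zeros(3),np.zeros(3),c['K'],c['d'])[0].reshape(-1,2)
def cloud(c,de):
    h,w=de.shape; v,u=np.mgrid[0:h,0:w]; o,d=ray(c,np.c_[u.ravel(),v.ravel()])
    return (o+d*de.ravel()[:,None]).reshape(h,w,3)
def save(n,im): cv2.imwrite(n,im[:,:,::-1])
E
python3 - <<'E'
from h import *
s=observe(); print(s['time'],s['tool_pos'],s['tool_rot'],s['opening'])
for n in ('scene','side','wrist'):
    im,de,c=look(n); save(f'pics/{n}0.png',im); np.savez(f'{n}0.npz',im=im,de=de)
    print(n,c['T'].round(3).tolist(),c['fx'],c['d'],(de>0).mean())
E
```

```text
0.0 [0.23785424 0.46752566 0.20314602] [-3.14005549e+00 -2.10172854e-04  2.67080511e+00] 0.0916595462221609
scene [[-0.203, -0.836, 0.51, 1.148], [0.979, -0.174, 0.105, 0.104], [0.0, 0.521, 0.854, 1.049], [0.0, 0.0, 0.0, 1.0]] 386.6057434327605 [-0.06946038  0.          0.          0.          0.        ] 0.9958343505859375
side [[0.988, 0.097, -0.123, 0.46], [-0.156, 0.565, -0.81, -0.765], [-0.009, 0.819, 0.573, 0.616], [0.0, 0.0, 0.0, 1.0]] 354.11410161977903 [-0.01486648  0.          0.          0.          0.        ] 0.9961496988932291
wrist [[0.453, -0.856, -0.248, 0.171], [0.891, 0.435, 0.126, 0.502], [0.0, -0.279, 0.96, 0.385], [0.0, 0.0, 0.0, 1.0]] 322.7224351883008 [0.01841618 0.         0.         0.         0.        ] 0.9959208170572916
```

View pics/scene0.png

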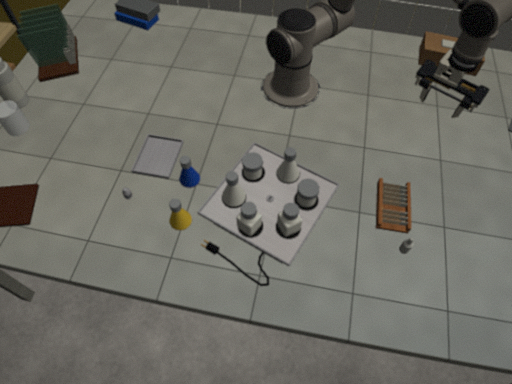

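View pics/side0.png

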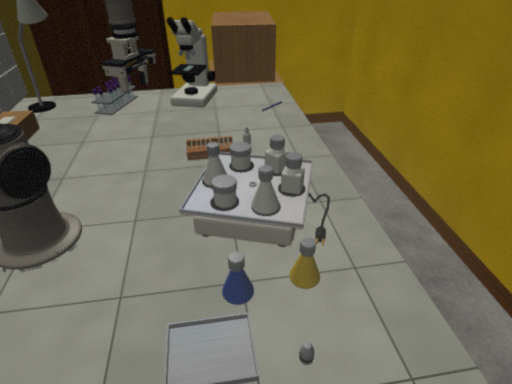

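The two flasks needed are white. The ring order in the scene view is jar (252,165), flask (289,165), jar (308,192), bottle (290,218), bottle (248,215), flask (233,188). The blue flask (190,172) and yellow flask (180,214) stand on the bench and are lookalikes to leave alone. The tray is at (158,157), the objective at (127,193) and the dropper at (406,246).

A 3-cycle is enough: bottle (248,215) → tray, flask (233,188) → its pad, jar (252,165) → the flask's pad, and the bottle → the jar's pad.

```bash
cat > meas.py <<'E'
from h import *
def caps(P,m):
    out=[]
    n,l,st,ce=cv2.connectedComponentsWithStats(m.astype(np.uint8))
    for i in range(1,n):
        if st[i,4]<12: continue
        q=P[l==i]; (x,y),r=cv2.minEnclosingCircle(q[:,:2].astype(np.float32))
        out.append((np.r_[np.median(q[:,:2],0),np.median(q[:,2]),x,y,r*1000].round(4).tolist(),ce[i].round(0).tolist(),int(st[i,4])))
    return out
E
python3 - <<'E'
from meas import *
for n in ('scene','side'):
    f=np.load(n+'0.npz'); im,de=f['im'],f['de']; c=camera_info(n); c['T']=np.array(c['extrinsics']); c['K']=np.array([[c['fx'],0,c['cx']],[0,c['fy'],c['cy']],[0,0,1]]); c['d']=np.array(c['distortion'],float)
    P=cloud(c,de); X,Y,Z=P[...,0],P[...,1],P[...,2]
    box=(X>.3)&(X<.85)&(Y>-.3)&(Y<.3)
    for lo,hi in((.194,.206),(.184,.194),(.15,.158),(.1,.112)):
        print(n,lo)
        for o in caps(P,box&(Z>lo)&(Z<hi)): print('  ',o)
    m=box&(Z>.084)&(Z<.1); q=P[m][:,:2]; 
    k=(m.astype(np.uint8)); nn,l,st,ce=cv2.connectedComponentsWithStats(k); i=1+st[1:,4].argmax(); q=P[l==i]
    print('deck',cv2.minAreaRect(q[:,:2].astype(np.float32)),np.median(q[:,2]))
    if n=='scene': uv=[(270,198),(150,137),(183,140),(170,177),(133,172),(127,193),(406,248)]
    else: uv=[(253,184),(167,323),(248,317),(258,378),(306,352)]
    zs=[.093]+[.016]*(4 if n=='scene' else 3)+[.03]*2
    for u,z in zip(uv,zs): print(u,plane(c,[u],z).round(3))
E
```

```text
scene 0.194
   ([0.4781, 0.058, 0.1999, 0.4763, 0.0567, 16.8687], [290.0, 152.0], 93)
   ([0.5895, -0.0807, 0.1995, 0.589, -0.0816, 16.902], [231.0, 177.0], 97)
scene 0.184
   ([0.4872, 0.0593, 0.1894, 0.4779, 0.0588, 15.8152], [289.0, 157.0], 26)
   ([0.6008, -0.0769, 0.1894, 0.5934, -0.0799, 15.0771], [232.0, 182.0], 23)
   ([0.6719, -0.018, 0.1899, 0.671, -0.0181, 20.7901], [248.0, 209.0], 179)
   ([0.6518, 0.089, 0.1899, 0.6504, 0.0895, 20.7965], [290.0, 210.0], 179)
scene 0.15
   ([0.4944, -0.0462, 0.1541, 0.4934, -0.0471, 30.8082], [252.0, 161.0], 284)
   ([0.4871, 0.0576, 0.1532, 0.4781, 0.0582, 16.5148], [288.0, 165.0], 34)
   ([0.5533, 0.1243, 0.1538, 0.5523, 0.1229, 30.6793], [308.0, 188.0], 317)
   ([0.5982, -0.0778, 0.1548, 0.5894, -0.0822, 17.2583], [232.0, 188.0], 38)
   ([0.6854, -0.0138, 0.1523, 0.6711, -0.0193, 28.214], [248.0, 220.0], 89)
   ([0.6649, 0.0918, 0.1526, 0.6531, 0.0899, 27.8653], [289.0, 221.0], 75)
scene 0.1
   ([0.4992, -0.2544, 0.107, 0.497, -0.2551, 17.0673], [185.0, 160.0], 80)
   ([0.5001, 0.0581, 0.1063, 0.4772, 0.0567, 33.7928], [286.0, 177.0], 
[... 1993 characters left out ...]
.0], 39)
   ([0.6588, -0.0395, 0.1059, 0.6613, -0.0305, 26.2518], [291.0, 189.0], 77)
   ([0.4864, -0.0691, 0.1064, 0.4879, -0.0531, 26.1718], [224.0, 202.0], 88)
   ([0.5788, -0.107, 0.1058, 0.5835, -0.0825, 34.2349], [265.0, 208.0], 143)
   ([0.6451, -0.2418, 0.108, 0.6463, -0.2386, 17.3967], [307.0, 243.0], 172)
   ([0.4927, -0.2598, 0.1083, 0.4933, -0.2558, 17.0129], [235.0, 258.0], 186)
deck ((0.5675932168960571, 0.02357301115989685), (0.3044762909412384, 0.3005766272544861), 69.5865478515625) 0.09161823462017804
(253, 184) [[0.57  0.021 0.093]]
(167, 323) [[ 0.348 -0.322  0.016]]
(248, 317) [[ 0.506 -0.334  0.016]]
(258, 378) [[ 0.506 -0.457  0.016]]
(306, 352) [[ 0.596 -0.432  0.03 ]]
```

>>> jog_arm:
  rows: [60,0,0,-20,8.34,60,0,0,-20,8.34,60,0,0,-20,8.34,60,0,0,-20,8.34,60,0,0,-20,8.34,60,0,0,0,8.34,60,0,0,0,8.34,60,0,0,0,8.34,60,0,0,0,8.34,60,0,0,0,8.34,60,0,0,0,0]
  grip_force: 20

```text
time: 1.25
tool_pos: [0.238, 0.4678, 0.3035]
tool_rot: [-3.141, 0.001, 1.214]
contact_force: [-0.9, -0.1, 0.5]
opening: 0.0599
```

```bash
cat > go.py <<'E'
from h import *
import sys
t=np.array([float(a) for a in sys.argv[1:4]]); T=T_tool(); s=observe()
print(s['time'],s['tool_pos'].round(4),np.degrees(s['tool_rot']).round(2),round(s['opening'],4),s['contact_force'].round(1))
print('shift mm',(T[:3,:3].T@(t-T[:3,3])*1000).round(1))
E
python3 go.py .52 -.02 .30
```

```text
1.25 [0.238  0.4678 0.3035] [-1.7999e+02  3.0000e-02  6.9550e+01] 0.0599 [-0.9 -0.1  0.5]
shift mm [-358.5  434.6    3.7]
```

>>> jog_arm:
  rows: [60,-26,31,0,0,60,-26,31,0,0,60,-26,31,0,0,60,-26,31,0,0,60,-26,31,0,0,60,-26,31,0,0,60,-26,31,0,0,60,-26,31,0,0,60,-26,31,0,0,60,-26,31,0,0,60,-26,31,0,0,60,-26,31,0,0,60,-26,31,0,0,60,-26,31,0,0,60,0,0,0,0,60,0,0,0,0]

```text
time: 2.85
tool_pos: [0.5182, -0.025, 0.3032]
tool_rot: [-3.14, -0.0, 1.216]
contact_force: [0.2, -0.8, 0.4]
opening: 0.0604
```

```bash
python3 - <<'E'
from meas import *
im,de,c=look('wrist'); save('pics/w1.png',im)
P=cloud(c,de); X,Y,Z=P[...,0],P[...,1],P[...,2]
box=(X>.3)&(X<.85)&(Y>-.3)&(Y<.3)
for lo,hi in((.194,.206),(.184,.193),(.15,.159)):
    print(lo)
    for o in caps(P,box&(Z>lo)&(Z<hi)): print('  ',o)
k=(box&(Z>.084)&(Z<.1)).astype(np.uint8); nn,l,st,ce=cv2.connectedComponentsWithStats(k); i=1+st[1:,4].argmax(); q=P[l==i]
print('deck',cv2.minAreaRect(q[:,:2].astype(np.float32)),np.median(q[:,2]))
E
python3 go.py .669 -.018 .28
```

```text
0.194
   ([0.4739, 0.0606, 0.2014, 0.473, 0.0607, 17.2749], [176.0, 112.0], 1206)
   ([0.5849, -0.0778, 0.2011, 0.5849, -0.0797, 17.4854], [346.0, 213.0], 955)
0.184
   ([0.6425, 0.0818, 0.1913, 0.6469, 0.0881, 19.8932], [359.0, 11.0], 1010)
   ([0.6668, -0.0145, 0.1913, 0.668, -0.0152, 21.8533], [414.0, 116.0], 1805)
   ([0.4878, 0.0572, 0.1884, 0.4826, 0.0584, 13.1013], [194.0, 110.0], 59)
   ([0.5812, -0.0658, 0.1888, 0.5829, -0.0729, 15.0507], [337.0, 200.0], 103)
0.15
   ([0.5463, 0.1191, 0.1555, 0.5493, 0.1263, 30.931], [235.0, 20.0], 2521)
   ([0.631, 0.0804, 0.1528, 0.6407, 0.0844, 27.6066], [337.0, 25.0], 777)
   ([0.6529, -0.005, 0.1529, 0.6636, -0.0144, 29.8053], [383.0, 112.0], 761)
   ([0.4859, 0.0584, 0.1539, 0.474, 0.06, 17.4], [198.0, 108.0], 183)
   ([0.491, -0.0432, 0.1552, 0.4903, -0.0445, 31.0987], [241.0, 199.0], 2366)
   ([0.5812, -0.0676, 0.1544, 0.5853, -0.0791, 17.5777], [331.0, 192.0], 206)
deck ((0.5628128051757812, 0.007268384099006653), (0.2646408677101135, 0.3010304272174835), 69.455810546875) 0.09061207020632744
2.9 [ 0.5179 -0.0241  0.3035] [-1.7994e+02 -2.0000e-02  6.9740e+01] 0.0598 [ 0.   0.4 -0.7]
shift mm [ 58.1 139.7  23.4]
```

View pics/w1.png

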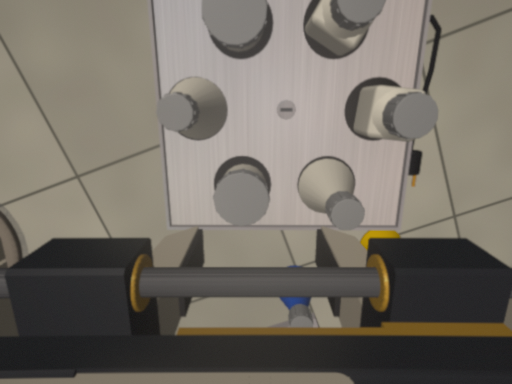

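The wrist view shows the deck's centre knob at (287,109), the bottle cap at (411,116), the flask cap at (346,211) and the jar lid at (242,196). All three cameras agree within 3 mm. I'll pick the bottle first.

>>> jog_arm:
  rows: [60,15,34.5,0,0,60,15,34.5,0,0,60,15,34.5,0,0,60,15,34.5,0,0,60,0,0,20,0,60,0,0,20,0,60,0,0,20,0,60,0,0,0,0]

```text
time: 3.7
tool_pos: [0.6667, -0.0143, 0.2409]
tool_rot: [-3.135, 0.001, 1.219]
contact_force: [-0.9, -0.7, 0.2]
opening: 0.0598
```

```bash
python3 go.py .668 -.0155 .160; python3 - <<'E'
from meas import *
im,de,c=look('wrist')
P=cloud(c,de); X,Y,Z=P[...,0],P[...,1],P[...,2]
box=(X>.3)&(X<.85)&(Y>-.3)&(Y<.3)
for lo,hi in((.186,.194),):
    for o in caps(P,box&(Z>lo)&(Z<hi)): print('  ',o)
# scene/side knob and wrist knob at deck height
f=(box&(Z>.08)&(Z<.1)).astype(np.uint8)*255
f=cv2.morphologyEx(f,cv2.MORPH_CLOSE,np.ones((3,3)))
save('pics/w2.png',im)
E
```

```text
3.7 [ 0.6667 -0.0143  0.2409] [-1.7965e+02  6.0000e-02  6.9820e+01] 0.0598 [-0.9 -0.7  0.2]
shift mm [-0.6  2.1 80.9]
   ([0.649, 0.0913, 0.1914, 0.6482, 0.0912, 21.4], [181.0, 72.0], 3047)
   ([0.6687, -0.0147, 0.1912, 0.6681, -0.0162, 21.1608], [262.0, 203.0], 2120)
   ([0.4877, 0.0536, 0.1892, 0.4822, 0.0549, 11.6123], [3.0, 200.0], 179)
   ([0.6017, -0.08, 0.1909, 0.6015, -0.0794, 3.6987], [213.0, 300.0], 34)
```

View pics/w2.png

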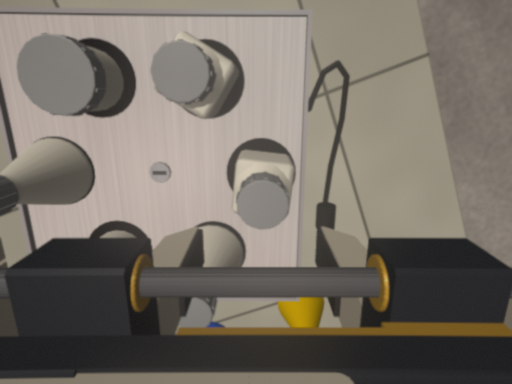

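The cap sits under the gap between the fingers at (262,200), as predicted. The knob is at (160,172). Next I'll descend, grip, and do a short lift.

>>> jog_arm:
  rows: [60,0,1,15,0,60,0,1,15,0,60,0,0,15,0,60,0,0,15,0,60,0,0,12,0,60,0,0,8,0,60,0,0,0,0,30,0,0,0,0,30,0,0,0,0,30,0,0,0,0,30,0,0,0,0,30,0,0,0,0,30,0,0,-5,0,30,0,0,-10,0,30,0,0,0,0]

```text
time: 5.25
tool_pos: [0.6712, -0.017, 0.1806]
tool_rot: [3.139, -0.001, 1.215]
contact_force: [0.6, 0.7, -0.8]
opening: 0.0386
```

```bash
python3 - <<'E'
from h import *
o=plane
im,de,c=look('wrist')
c0=cv2.cvtColor(im,cv2.COLOR_RGB2GRAY)
save('pics/w3.png',im)
E
python3 go.py .668 -.016 .30;python3 go.py .431 -.385 .30
```

```text
5.3 [ 0.671  -0.017   0.1798] [ 1.7989e+02 -3.0000e-02  6.9630e+01] 0.0387 [-0.2 -0.3 -2.4]
shift mm [  -0.    -2.9 -120.2]
5.3 [ 0.671  -0.017   0.1798] [ 1.7989e+02 -3.0000e-02  6.9630e+01] 0.0387 [-0.2 -0.3 -2.4]
shift mm [-428.4  -96.6 -120.6]
```

View pics/w3.png

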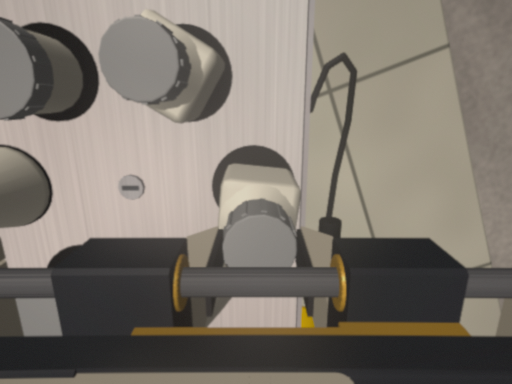

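The bottle is held and clear of the pad. Next I'll lift it and carry it to the tray.

>>> jog_arm:
  rows: [30,0,0,-15,0,30,0,0,-22,0,30,0,0,-25,0,30,0,0,-25,0,30,0,0,-20,0,30,0,0,-10,0,30,-15,-4,0,0,30,-28,-7,0,0,30,-32,-7,0,0,30,-34,-7,0,0,30,-34,-7,0,0,30,-34,-7,0,0,30,-34,-7,0,0,30,-34,-7,0,0,30,-34,-7,0,0,30,-34,-7,0,0,30,-34,-7,0,0,30,-32,-7,0,0,30,-28,-7,0,0,30,-15,-4,0,0]

```text
time: 7.3
tool_pos: [0.4356, -0.3821, 0.2949]
tool_rot: [-3.14, -0.0, 1.213]
contact_force: [0.0, 0.4, -1.6]
opening: 0.0387
```

```bash
python3 go.py .431 -.385 .08; python3 - <<'E'
from h import *
im,de,c=look('side'); save('pics/s2.png',im)
im,de,c=look('wrist'); P=cloud(c,de);X,Y,Z=P[...,0],P[...,1],P[...,2]
save('pics/w4.png',im)
E
```

```text
7.3 [ 0.4356 -0.3821  0.2949] [-1.7992e+02 -1.0000e-02  6.9510e+01] 0.0387 [ 0.   0.4 -1.6]
shift mm [ -4.4  -3.  214.9]
```

View pics/s2.png

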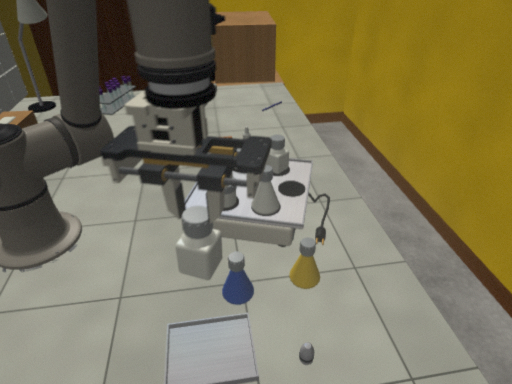

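View pics/w4.png

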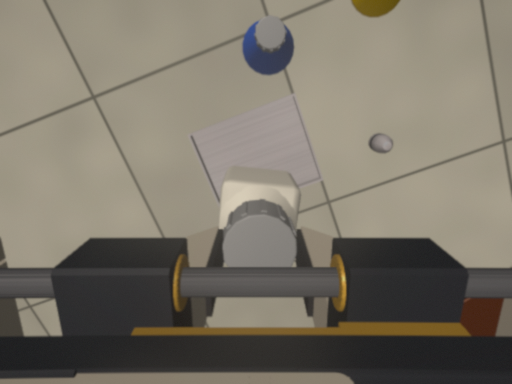

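The bottle is held upright in the side view, at (200,245). The tray corners in the wrist view are at (193,137), (293,96) and (320,178). I'll check the tray centre from those.

```bash
python3 - <<'E'
from h import *
c=camera_info('wrist'); c['T']=T_tool()@np.array(c['tool_from_camera']); c['K']=np.array([[c['fx'],0,c['cx']],[0,c['fy'],c['cy']],[0,0,1]]); c['d']=np.array(c['distortion'],float)
p=plane(c,[(193,137),(293,96),(320,178)],.016); print(p.round(3), 'centre',((p[0]+p[2])/2).round(3))
E
```

```text
[[ 0.357 -0.326  0.016]
 [ 0.507 -0.323  0.016]
 [ 0.507 -0.446  0.016]] centre [ 0.432 -0.386  0.016]
```

>>> jog_arm:
  rows: [30,-2,-1,15,0,30,-2,-1,25,0,30,0,0,30,0,30,0,0,30,0,30,0,0,30,0,30,0,0,30,0,30,0,0,20,0,30,0,0,15,0,30,0,0,8,0,30,0,0,0,0,30,0,0,0,0]

```text
time: 8.5
tool_pos: [0.4346, -0.3834, 0.0934]
tool_rot: [3.141, 0.0, 1.216]
contact_force: [0.6, -0.3, -1.4]
opening: 0.0389
```

>>> jog_arm:
  rows: [30,0,0,5,0,30,0,0,5,0,30,0,0,4,0,30,0,0,3,0,30,0,0,2,0,30,0,0,0,0,30,0,0,0,0]

```text
time: 9.2
tool_pos: [0.4339, -0.3837, 0.0746]
tool_rot: [3.141, 0.0, 1.215]
contact_force: [-2.0, 1.4, 5.3]
opening: 0.0386
```

>>> jog_arm:
  rows: [30,0,0,2,0,30,0,0,0,0,30,0,0,0,0]

```text
time: 9.5
tool_pos: [0.434, -0.384, 0.0744]
tool_rot: [3.14, 0.001, 1.215]
contact_force: [-5.0, 4.0, 18.8]
opening: 0.0385
```

>>> jog_arm:
  rows: [30,0,0,2,0,30,0,0,0,0,30,0,0,0,0]

```text
time: 9.8
tool_pos: [0.4348, -0.3848, 0.0739]
tool_rot: [3.137, 0.003, 1.216]
contact_force: [-6.0, 5.8, 25.0]
opening: 0.0387
```

Contact came at TCP z ≈ 0.0745, so the TCP is about 71.5 mm above the base. I'll ease off, then release.

>>> jog_arm:
  rows: [30,0,0,-2,0,30,0,0,-1,0,30,0,0,0,0,30,0,0,0,0]

```text
time: 10.2
tool_pos: [0.4346, -0.3843, 0.0741]
tool_rot: [3.139, 0.001, 1.215]
contact_force: [-0.8, 1.4, 9.8]
opening: 0.0387
```

>>> jog_arm:
  rows: [46,0,0,0,0,60,0,0,0,0,60,0,0,0,0,60,0,0,0,0,60,0,0,-15,0,60,0,0,-25,0,60,0,0,-40,0,60,0,0,-40,0,60,0,0,-40,0,60,0,0,-40,0,60,0,0,-25,0,60,0,0,0,0]

```text
time: 11.4
tool_pos: [0.435, -0.3847, 0.302]
tool_rot: [3.135, 0.004, 1.215]
contact_force: [0.3, 1.0, -0.2]
opening: 0.0601
```

```bash
python3 go.py .585 -.08 .30; python3 - <<'E'
from meas import *
im,de,c=look('wrist');save('pics/w5.png',im)
P=cloud(c,de); X,Y,Z=P[...,0],P[...,1],P[...,2]
for o in caps(P,(abs(X-.43)<.08)&(abs(Y+.385)<.07)&(Z>.094)&(Z<.108)): print(o)
for n in('scene','side'):
  im,de,c=look(n);P=cloud(c,de); X,Y,Z=P[...,0],P[...,1],P[...,2]
  for o in caps(P,(abs(X-.43)<.08)&(abs(Y+.385)<.07)&(Z>.094)&(Z<.108)): print(n,o)
E
```

```text
11.4 [ 0.435  -0.3847  0.302 ] [179.6    0.21  69.63] 0.0601 [ 0.3  1.  -0.2]
shift mm [337.8  34.5   1. ]
([0.4319, -0.3814, 0.1012, 0.4315, -0.3823, 21.0463], [255.0, 162.0], 872)
scene ([0.436, -0.3818, 0.1003, 0.4352, -0.3848, 22.2686], [153.0, 140.0], 115)
side ([0.4299, -0.3866, 0.1011, 0.4302, -0.3846, 20.8778], [207.0, 318.0], 429)
```

The bottle stands in the tray, with its cap top at z = 0.101. Now the flask.

>>> jog_arm:
  rows: [52,20,2,0,0,52,35,3.5,0,0,52,40,4,0,0,52,40,4,0,0,52,40,4,0,0,52,40,4,0,0,52,40,4,0,0,52,40,4,0,0,52,28,3,0,0,52,15,2,0,0,52,0,0,15,0,52,0,0,20,0,52,0,0,15,0,52,0,0,0,0,52,0,0,0,0]

```text
time: 13.05
tool_pos: [0.5837, -0.0792, 0.2474]
tool_rot: [-3.14, 0.0, 1.214]
contact_force: [-0.1, -1.2, 0.0]
opening: 0.052
```

```bash
python3 go.py .585 -.08 .168; python3 - <<'E'
from meas import *
im,de,c=look('wrist')
P=cloud(c,de); X,Y,Z=P[...,0],P[...,1],P[...,2]
for o in caps(P,(abs(X-.58)<.05)&(abs(Y+.08)<.05)&(Z>.196)&(Z<.208)): print(o)
E
```

```text
13.05 [ 0.5837 -0.0792  0.2474] [-1.7993e+02  1.0000e-02  6.9580e+01] 0.052 [-0.1 -1.2  0. ]
shift mm [-0.2  1.6 79.4]
([0.5859, -0.0788, 0.2011, 0.5856, -0.0801, 17.1021], [262.0, 203.0], 1436)
```

>>> jog_arm:
  rows: [52,0,1,15,0,52,0,1,15,0,52,0,0,15,0,52,0,0,15,0,52,0,0,12,0,52,0,0,8,0,52,0,0,0,0,22,0,0,0,0,22,0,0,0,0,22,0,0,0,0,22,0,0,0,0,22,0,0,0,0]

```text
time: 14.3
tool_pos: [0.586, -0.0794, 0.1684]
tool_rot: [3.141, -0.0, 1.215]
contact_force: [-0.6, 0.6, 3.7]
opening: 0.0311
```

>>> jog_arm:
  rows: [22,0,0,-5,0,22,0,0,-15,0,22,0,0,0,0,22,0,0,0,0]

```text
time: 14.7
tool_pos: [0.5858, -0.0794, 0.1877]
tool_rot: [3.141, -0.0, 1.215]
contact_force: [0.1, -0.2, -1.5]
opening: 0.0313
```

```bash
python3 go.py .667 -.013 .20; python3 - <<'E'
from h import *
im,de,c=look('side'); save('pics/s3.png',cv2.resize(im[100:260,150:350],None,fx=3,fy=3))
P=cloud(c,de); 
im,de,c=look('wrist'); save('pics/w6.png',im)
E
```

```text
14.7 [ 0.5858 -0.0794  0.1877] [179.99  -0.    69.62] 0.0313 [ 0.1 -0.2 -1.5]
shift mm [ 90.5  53.  -12.3]
```

View pics/w6.png

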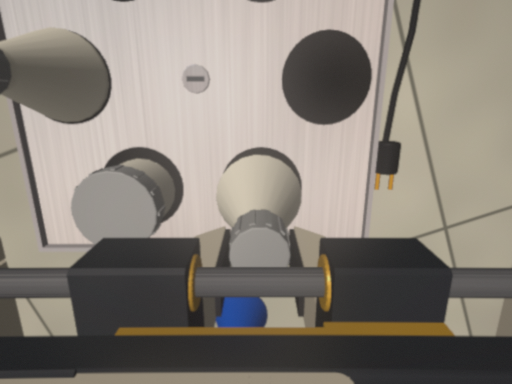

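The flask is held. The empty pad shows as a black disc at (327,78) and the knob is at (196,79). I'll measure both.

```bash
cat > pad.py <<'E'
from h import *
import sys
# black disc near given pixel in current wrist view -> centre at z=.093
def pad(u,v,f=None):
    im,de,c=look('wrist')
    g=im.max(2); m=((g<70)).astype(np.uint8); m=cv2.morphologyEx(m,cv2.MORPH_OPEN,np.ones((5,5)))
    n,l,st,ce=cv2.connectedComponentsWithStats(m); i=l[v,u]; 
    ct=max(cv2.findContours((l==i).astype(np.uint8),0,1)[0],key=len).reshape(-1,2)
    p=plane(c,ct,.093); 
    A=np.c_[2*p[:,:2],np.ones(len(p))]; s=np.linalg.lstsq(A,(p[:,:2]**2).sum(1),rcond=None)[0]
    print('pad',s[:2].round(4),'r',np.sqrt(s[2]+s[:2]@s[:2]).round(4)); return c
c=pad(int(sys.argv[1]),int(sys.argv[2]))
for a in sys.argv[3:]: print('pt',a,plane(c,[eval(a)],.093).round(4))
E
python3 pad.py 327 78 "(196,79)"
```

```text
pad [ 0.6736 -0.0142] r 0.0303
pt (196,79) [[0.5692 0.0236 0.093 ]]
```

```bash
python3 - <<'E'
from h import *
im,de,c=look('wrist')
print(plane(c,[(283,78),(371,78),(327,31),(327,124)],.093).round(4))
print(im[78,275:380:4].max(1), im[20:135:4,327].max(1))
t=np.radians(-20.35+60*np.arange(6)); 
print(proj(c,np.array([.569+.105*np.cos(t[0]),.023+.105*np.sin(t[0]),.093])))
E
```

```text
[[ 0.635   0.      0.093 ]
 [ 0.7011 -0.0247  0.093 ]
 [ 0.678   0.0204  0.093 ]
 [ 0.6576 -0.047   0.093 ]]
[209 205  83  75  73  70  68  65  63  61  60  59  56  57  55  55  54  52
  54  55  54  55  55  56 109 200 117] [203 204 191  71  69  67  65  63  62  60  59  57  56  57  55  57  56  56
  56  59  60  62  64  66  68  69 138 204 205]
[[326.61987583  79.81332072]]
```

Disc edges put the pad at (0.668, −0.0125) with r = 36 mm; the 70 threshold was too low, and the knob agrees. Now I'll carry the flask over.

>>> jog_arm:
  rows: [22,0,0,-12,0,22,10,6,0,0,22,16,9,0,0,22,20,12,0,0,22,20,12,0,0,22,16,9,0,0,22,9,5,0,0,22,0,0,0,0,22,0,0,0,0,22,0,0,0,0]

```text
time: 15.9
tool_pos: [0.6668, -0.0131, 0.2]
tool_rot: [-3.141, 0.0, 1.215]
contact_force: [0.1, 0.3, -1.9]
opening: 0.0312
```

```bash
sed -i 's/g<70/g<100/' pad.py; python3 go.py .668 -.0128 .170
```

```text
15.9 [ 0.6668 -0.0131  0.2   ] [-1.7999e+02  1.0000e-02  6.9590e+01] 0.0312 [ 0.1  0.3 -1.9]
shift mm [ 0.7  1.  30. ]
```

>>> jog_arm:
  rows: [22,1,1,8,0,22,0,0,8,0,22,0,0,6,0,22,0,0,4,0,22,0,0,2,0,22,0,0,2,0,22,0,0,0,0,22,0,0,0,0]

```text
time: 16.7
tool_pos: [0.6686, -0.0119, 0.17]
tool_rot: [3.141, -0.0, 1.215]
contact_force: [-0.3, 0.2, -1.5]
opening: 0.0308
```

>>> jog_arm:
  rows: [22,0,0,1,0,22,0,0,0,0,22,0,0,0,0]

```text
time: 17.0
tool_pos: [0.6685, -0.0119, 0.1689]
tool_rot: [3.141, -0.0, 1.215]
contact_force: [-0.4, 0.4, -1.1]
opening: 0.0311
```

>>> jog_arm:
  rows: [22,0,0,1.5,0,22,0,0,0,0,22,0,0,0,0]

```text
time: 17.3
tool_pos: [0.6687, -0.0119, 0.1685]
tool_rot: [3.14, -0.0, 1.215]
contact_force: [-2.2, -0.0, 6.2]
opening: 0.0312
```

The flask is on the pad. I'll release it and rise.

>>> jog_arm:
  rows: [38,0,0,0,0,52,0,0,0,0,52,0,0,0,0,52,0,0,0,0,52,0,0,-15,0,52,0,0,-25,0,52,0,0,-30,0,52,0,0,-30,0,52,0,0,-15,0,78,0,0,0,0]

```text
time: 18.3
tool_pos: [0.6695, -0.0121, 0.2851]
tool_rot: [3.136, -0.001, 1.215]
contact_force: [-0.3, 0.4, 0.6]
opening: 0.0559
```

```bash
python3 go.py .4905 -.0445 .22; python3 - <<'E'
from meas import *
for n in('wrist','scene','side'):
  im,de,c=look(n);P=cloud(c,de); X,Y,Z=P[...,0],P[...,1],P[...,2]
  for o in caps(P,(abs(X-.668)<.05)&(abs(Y+.013)<.05)&(Z>.195)&(Z<.207)): print(n,o)
E
```

```text
18.3 [ 0.6695 -0.0121  0.2851] [ 1.797e+02 -7.000e-02  6.963e+01] 0.0559 [-0.3  0.4  0.6]
shift mm [ -92.8 -156.9   64.2]
wrist ([0.6685, -0.0113, 0.2012, 0.668, -0.0123, 16.9082], [257.0, 191.0], 1093)
scene ([0.6705, -0.0143, 0.1997, 0.6702, -0.0145, 17.3301], [249.0, 207.0], 119)
side ([0.6654, -0.0192, 0.2015, 0.6654, -0.0149, 18.4361], [293.0, 152.0], 96)
```

>>> jog_arm:
  rows: [80,-10,-17,0,0,80,-17,-29,0,0,80,-20,-33.5,0,0,80,-20,-33.5,0,0,80,-16,-27,0,0,80,-10,-17,0,0,80,0,0,20,0,80,0,0,20,0,80,0,0,20,0,80,0,0,0,0,80,0,0,0,0]

```text
time: 19.55
tool_pos: [0.4885, -0.0444, 0.2218]
tool_rot: [-3.14, 0.0, 1.215]
contact_force: [-0.3, 0.1, 0.5]
opening: 0.0801
```

```bash
python3 go.py .4905 -.0445 .127; python3 - <<'E'
from meas import *
im,de,c=look('wrist');save('pics/w7.png',im)
P=cloud(c,de); X,Y,Z=P[...,0],P[...,1],P[...,2]
for o in caps(P,(abs(X-.49)<.05)&(abs(Y+.045)<.05)&(Z>.15)&(Z<.16)): print(o)
E
```

```text
19.55 [ 0.4885 -0.0444  0.2218] [-1.7989e+02  1.0000e-02  6.9630e+01] 0.0801 [-0.3  0.1  0.5]
shift mm [ 0.6  2.1 94.8]
([0.4907, -0.043, 0.1553, 0.49, -0.0446, 31.0083], [261.0, 195.0], 4190)
```

View pics/w7.png

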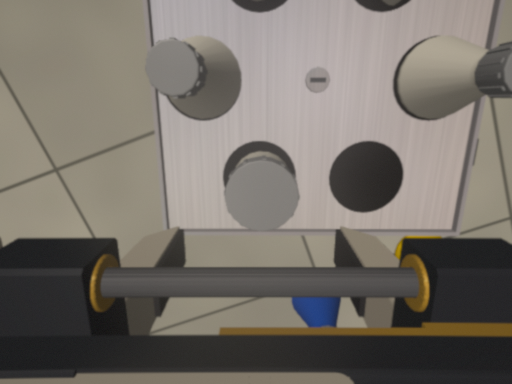

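The jar lid is centred between the fingers at (261,192), the free pad is at (366,176) and the moved flask stands at (435,80). I'll descend and grip the lid.

>>> jog_arm:
  rows: [80,0,1,18,0,80,0,1,18,0,80,0,0,18,0,80,0,0,18,0,80,0,0,13,0,80,0,0,8,0,80,0,0,0,0,50,0,0,0,0,50,0,0,0,0,50,0,0,0,0,50,0,0,0,0,50,0,0,0,0]

```text
time: 20.8
tool_pos: [0.4909, -0.0451, 0.1299]
tool_rot: [3.141, -0.0, 1.215]
contact_force: [-2.4, 0.4, 5.6]
opening: 0.0585
```

```bash
python3 pad.py 366 176; python3 go.py .5865 -.0805 .16
```

```text
pad [ 0.4581 -0.1397] r 0.1278
20.85 [ 0.4909 -0.0451  0.1299] [ 1.7996e+02 -1.0000e-02  6.9630e+01] 0.0588 [-1.3  0.5  6.3]
shift mm [ 1.000e-01  1.019e+02 -3.010e+01]
```

>>> jog_arm:
  rows: [50,0,0,-5,0,50,0,0,-15,0,50,0,0,-10,0,50,0,0,0,0,50,0,0,0,0]

```text
time: 21.35
tool_pos: [0.4908, -0.0452, 0.1592]
tool_rot: [3.141, -0.0, 1.215]
contact_force: [0.3, -0.1, -1.2]
opening: 0.0583
```

```bash
 python3 go.py .5865 -.0798 .127; python3 - <<'E'
from h import *
im,de,c=look('wrist');save('pics/w8.png',im)
E
```

```text
21.35 [ 0.4908 -0.0452  0.1592] [ 1.7999e+02 -1.0000e-02  6.9620e+01] 0.0583 [ 0.3 -0.1 -1.2]
shift mm [  0.9 101.8  32.2]
```

View pics/w8.png

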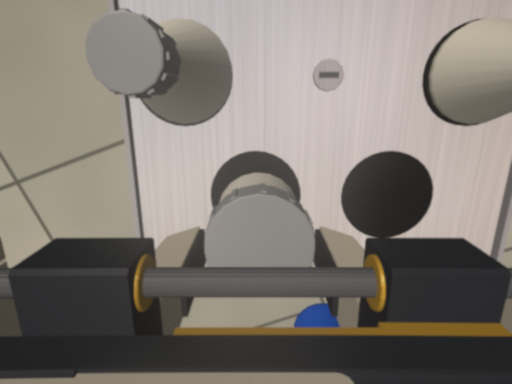

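```bash
 python3 - <<'E'
from h import *
im,de,c=look('wrist')
p=plane(c,[(341,194),(432,194),(391,151),(386,238),(328,75)],.093);print(p.round(4),p[:4].mean(0))
p=proj(c,[.569+.105*np.cos(np.radians(-80.35)),.023+.105*np.sin(np.radians(-80.35)),.093]);print(p)
E
```

```text
[[ 0.5526 -0.0652  0.093 ]
 [ 0.62   -0.0902  0.093 ]
 [ 0.598  -0.0454  0.093 ]
 [ 0.5767 -0.1146  0.093 ]
 [ 0.5688  0.0239  0.093 ]] [ 0.58682264 -0.07886466  0.093     ]
[[387.59730705 197.04674261]]
```

>>> jog_arm:
  rows: [50,0,10,0,0,50,0,18,0,0,50,0,22,0,0,50,0.5,22,0,0,50,0.5,18,0,0,50,0,9,0,0,50,0,0,8,0,50,0,0,8,0,50,0,0,5,0,50,0,0,0,0,50,0,0,0,0]

```text
time: 22.55
tool_pos: [0.5837, -0.0785, 0.1384]
tool_rot: [-3.141, -0.0, 1.215]
contact_force: [0.3, -0.4, -1.5]
opening: 0.0587
```

```bash
 python3 go.py .5868 -.0802 .130
```

```text
22.55 [ 0.5837 -0.0785  0.1384] [-179.99   -0.     69.64] 0.0587 [ 0.3 -0.4 -1.5]
shift mm [-0.5  3.5  8.4]
```

>>> jog_arm:
  rows: [50,0,1.5,3,0,50,0,1,2,0,50,0,0,2,0,50,0,0,1,0,50,0,0,0,0,50,0,0,0,0]

```text
time: 23.15
tool_pos: [0.5863, -0.0796, 0.1303]
tool_rot: [3.142, -0.0, 1.215]
contact_force: [0.1, -0.2, -0.3]
opening: 0.0585
```

>>> jog_arm:
  rows: [50,0,0,1.5,0,50,0,0,0,0,50,0,0,0,0]

```text
time: 23.45
tool_pos: [0.5865, -0.0795, 0.1299]
tool_rot: [3.141, -0.0, 1.215]
contact_force: [-2.2, 0.6, 4.7]
opening: 0.0585
```

The jar is down. I'll release it, rise and return to the bottle in the tray.

>>> jog_arm:
  rows: [66,0,0,0,0,80,0,0,0,0,80,0,0,0,0,80,0,0,0,0,80,0,0,-15,0,80,0,0,-25,0,80,0,0,-30,0,80,0,0,-30,0,80,0,0,-15,0,60,0,0,0,0]

```text
time: 24.45
tool_pos: [0.5875, -0.0799, 0.2463]
tool_rot: [3.137, -0.001, 1.215]
contact_force: [0.3, 0.7, -0.3]
opening: 0.0762
```

```bash
python3 go.py .432 -.384 .165; python3 - <<'E'
from meas import *
for n in('wrist','scene','side'):
  im,de,c=look(n);P=cloud(c,de); X,Y,Z=P[...,0],P[...,1],P[...,2]
  for o in caps(P,(abs(X-.587)<.05)&(abs(Y+.08)<.05)&(Z>.15)&(Z<.16)): print(n,o)
E
```

```text
24.45 [ 0.5875 -0.0799  0.2463] [ 1.7971e+02 -3.0000e-02  6.9630e+01] 0.0762 [ 0.3  0.7 -0.3]
shift mm [-339.3  -40.3   80.9]
wrist ([0.5862, -0.0775, 0.1552, 0.5856, -0.079, 31.0016], [256.0, 187.0], 3537)
scene ([0.5893, -0.0806, 0.1541, 0.5875, -0.0809, 30.7072], [232.0, 186.0], 304)
side ([0.5837, -0.0848, 0.1558, 0.5843, -0.0806, 30.4954], [265.0, 186.0], 324)
```

>>> jog_arm:
  rows: [60,-18,-2,0,0,60,-35,-4,0,0,60,-40,-5,0,0,60,-40,-5,0,0,60,-40,-5,0,0,60,-40,-5,0,0,60,-40,-5,0,0,60,-40,-5,0,0,60,-30,-3,0,0,60,-16,-1,0,0,60,0,0,20,0,60,0,0,30,0,60,0,0,25,0,60,0,0,0,0,60,0,0,0,0]

```text
time: 26.1
tool_pos: [0.431, -0.3829, 0.1686]
tool_rot: [-3.141, -0.001, 1.216]
contact_force: [-0.4, -0.6, 1.0]
opening: 0.0602
```

```bash
python3 go.py .433 -.3845 .073; python3 - <<'E'
from meas import *
im,de,c=look('wrist')
P=cloud(c,de); X,Y,Z=P[...,0],P[...,1],P[...,2]
for o in caps(P,(abs(X-.433)<.05)&(abs(Y+.384)<.05)&(Z>.096)&(Z<.107)): print(o)
E
```

```text
26.1 [ 0.431  -0.3829  0.1686] [-1.7994e+02 -5.0000e-02  6.9660e+01] 0.0602 [-0.4 -0.6  1. ]
shift mm [-0.9  2.5 95.6]
([0.4319, -0.3813, 0.1012, 0.4316, -0.3824, 21.0449], [260.0, 195.0], 1873)
```

>>> jog_arm:
  rows: [60,0,1,18,0,60,0,0,18,0,60,0,0,18,0,60,0,0,18,0,60,0,0,15,0,60,0,0,8,0,60,0,0,0,0,30,0,0,0,0,30,0,0,0,0,30,0,0,0,0,30,0,0,0,0,30,0,0,0,0]

```text
time: 27.35
tool_pos: [0.4319, -0.3841, 0.0746]
tool_rot: [3.141, 0.001, 1.215]
contact_force: [-1.1, 0.5, 6.1]
opening: 0.0387
```

>>> jog_arm:
  rows: [30,0,0,-5,0,30,0,0,-15,0,30,0,0,-25,0,30,0,0,-30,0,30,0,0,-30,0,30,0,0,-30,0,30,0,0,-30,0,30,0,0,-30,0,30,0,0,-20,0,30,0,0,0,0]

```text
time: 28.35
tool_pos: [0.4325, -0.3845, 0.2917]
tool_rot: [3.137, 0.002, 1.215]
contact_force: [0.0, -0.9, -2.0]
opening: 0.0388
```

```bash
python3 go.py .488 -.0438 .28
```

```text
28.35 [ 0.4325 -0.3845  0.2917] [1.7972e+02 1.4000e-01 6.9630e+01] 0.0388 [ 0.  -0.9 -2. ]
shift mm [338.8 -66.6  10.5]
```

>>> jog_arm:
  rows: [30,14,-3,0,0,30,25,-5,0,0,30,30,-6,0,0,30,32,-6,0,0,30,32,-6,0,0,30,32,-6,0,0,30,32,-6,0,0,30,32,-6,0,0,30,32,-6,0,0,30,30,-6,0,0,30,24,-5,0,0,30,16,-4,0,0,30,8,-2,0,0,30,0,0,15,0,30,0,0,20,0,30,0,0,20,0,30,0,0,15,0,30,0,0,0,0,30,0,0,0,0]

```text
time: 30.25
tool_pos: [0.4865, -0.0426, 0.2185]
tool_rot: [-3.14, 0.0, 1.215]
contact_force: [0.9, -0.2, -1.2]
opening: 0.0384
```

```bash
python3 go.py .488 -.0438 .1646; python3 - <<'E'
from h import *
im,de,c=look('wrist');save('pics/w9.png',im)
print(proj(c,np.array([[.488,-.0438,.093]])))
E
```

```text
30.25 [ 0.4865 -0.0426  0.2185] [-1.7992e+02  1.0000e-02  6.9610e+01] 0.0384 [ 0.9 -0.2 -1.2]
shift mm [-0.6  1.9 53.9]
[[261.26990527 180.0548635 ]]
```

View pics/w9.png

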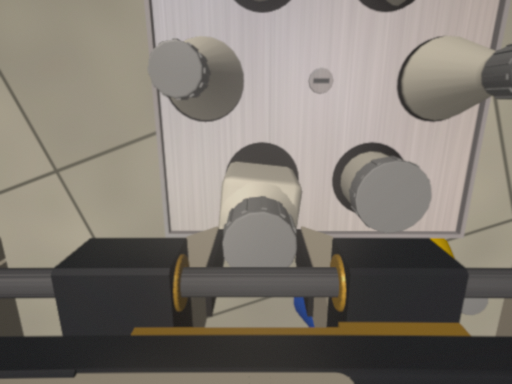

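The bottle hangs over the free pad at (262,175), with the jar at (387,185) on its pad. I'll lower it.

>>> jog_arm:
  rows: [30,0,1,10,0,30,0,0,12,0,30,0,0,10,0,30,0,0,8,0,30,0,0,5,0,30,0,0,3,0,30,0,0,2,0,30,0,0,0,0,30,0,0,0,0]

```text
time: 31.2
tool_pos: [0.4881, -0.043, 0.1691]
tool_rot: [3.141, -0.0, 1.215]
contact_force: [0.6, 1.2, -1.5]
opening: 0.0385
```

>>> jog_arm:
  rows: [30,0,0,2,0,30,0,0,0,0,30,0,0,0,0]

```text
time: 31.5
tool_pos: [0.4879, -0.043, 0.1669]
tool_rot: [3.142, -0.0, 1.215]
contact_force: [0.1, -0.2, -0.9]
opening: 0.0384
```

>>> jog_arm:
  rows: [30,0,0,2,0,30,0,0,0,0,30,0,0,0,0]

```text
time: 31.8
tool_pos: [0.4878, -0.043, 0.1647]
tool_rot: [-3.141, -0.0, 1.215]
contact_force: [-0.9, 0.8, -1.9]
opening: 0.0387
```

>>> jog_arm:
  rows: [30,0,0,1,0,30,0,0,0,0,30,0,0,0,0]

```text
time: 32.1
tool_pos: [0.488, -0.043, 0.1646]
tool_rot: [3.141, -0.0, 1.215]
contact_force: [-2.0, 0.3, 5.5]
opening: 0.0387
```

Contact. I'll release it and rise clear.

>>> jog_arm:
  rows: [46,0,0,0,0,60,0,0,0,0,60,0,0,0,0,60,0,0,0,0,60,0,0,-15,0,60,0,0,-25,0,60,0,0,-30,0,60,0,0,-30,0,60,0,0,-30,0,60,-30,0,0,0,60,-40,0,0,0,60,-40,0,0,0,60,-30,0,0,0,60,0,0,0,0,60,0,0,0,0]

```text
time: 33.6
tool_pos: [0.439, -0.1745, 0.2937]
tool_rot: [-3.141, -0.001, 1.213]
contact_force: [0.4, 0.3, 0.2]
opening: 0.0601
```

```bash
python3 - <<'E'
from meas import *
ims=[]
ctr=np.array([.569,.023]); a=np.radians(-20.35); Rm=np.array([[np.cos(a),np.sin(a)],[-np.sin(a),np.cos(a)]])
for n in('wrist','scene','side'):
  im,de,c=look(n); ims.append(im); P=cloud(c,de); X,Y,Z=P[...,0],P[...,1],P[...,2]
  b=np.hypot(X-.569,Y-.023)<.16
  for lo,hi in((.195,.207),(.185,.194),(.15,.159)):
    for o in caps(P,b&(Z>lo)&(Z<hi)):
      if o[2]>80: q=Rm@(np.array(o[0][3:5])-ctr); k=round(np.degrees(np.arctan2(q[1],q[0]))/60)*60; t=np.radians(k); print(n,lo,k,((q-.105*np.array([np.cos(t),np.sin(t)]))*1000).round(1),'z',o[0][2],'r',o[0][5])
print(observe()['time'])
s=cv2.resize(ims[1][120:260,110:420],(620,280)); d=cv2.resize(ims[2][100:300,140:350],(315,300))
v=np.zeros((580,620,3),np.uint8); v[:280]=s; v[280:,:315]=d; v[280:,315:]=cv2.resize(ims[0],(305,300)); save('pics/end.png',v)
E
```

```text
wrist 0.185 -120 [-1.7  2. ] z 0.1915 r 20.7266
wrist 0.15 -120 [-1.7  0.9] z 0.1521 r 32.0104
wrist 0.15 -60 [-2.  1.] z 0.1555 r 31.3602
scene 0.195 -180 [ 5.4 -0. ] z 0.1996 r 16.102
scene 0.195 0 [ 2.7 -0.8] z 0.1996 r 16.8866
scene 0.185 -120 [2.2 0.7] z 0.19 r 20.9283
scene 0.185 60 [0.5 0.1] z 0.1897 r 20.7896
scene 0.15 -60 [1.9 0.9] z 0.1539 r 30.9194
scene 0.15 120 [ 2.  -2.3] z 0.1538 r 31.3056
side 0.195 0 [-1.1 -0.2] z 0.2016 r 17.0107
side 0.185 60 [-3.5 -1.8] z 0.1917 r 21.2464
side 0.185 -120 [-2.4 -0.3] z 0.1917 r 21.4673
side 0.15 120 [-1.5 -1.2] z 0.156 r 32.2825
side 0.15 60 [-4.  -2.2] z 0.1535 r 30.7672
side 0.15 -120 [-1.  -0.3] z 0.1534 r 31.4245
side 0.15 -60 [-3.5 -1.1] z 0.1558 r 30.7828
33.75
```

View pics/end.png

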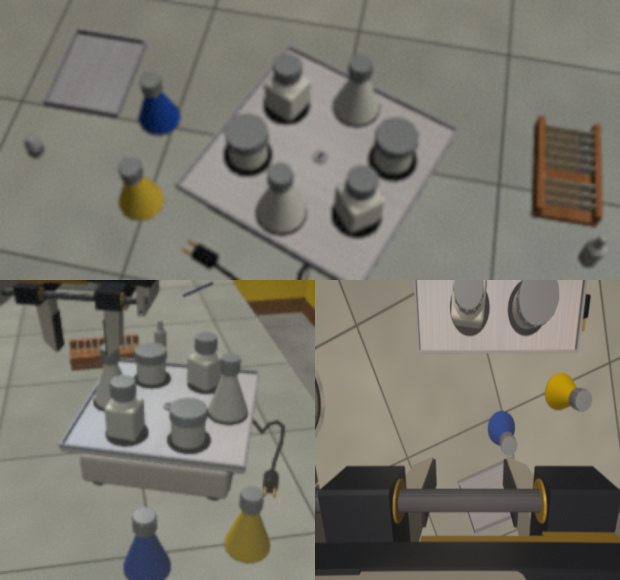

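All like pairs stand opposite, upright and released, all within about 6 mm of a pad centre, and the gripper is clear of everything.

```bash
python3 -c "
from cell import hand_in; print(hand_in())"
```

```text
the job is handed in; nothing more can be done
None
```

The shaker is rearranged and the job is handed in, at about 34 s of the 104 s allowed; the hand-in gave no verdict.

I made four moves, always gripping by the cap or lid:
1. One bottle was set down in the tray and let go.
2. A flask went to that bottle's old pad.
3. A jar went to the flask's old pad.
4. The bottle went from the tray to the jar's old pad.

**Last checks:**
- **Arrangement:** in the last pictures, flask faces flask, bottle faces bottle and jar faces jar. All six look upright, and the gripper is clear of everything.
- **Centring:** every measured cap or lid is within about 6 mm of its pad centre along each deck axis, and the four placements are within about 4 mm. The limit is 12 mm. The largest reading, 5.4 mm, is a flask I did not move, seen only in the scene view.
- **Heights:** cap and lid tops match vessels standing on the pads, to about 2 mm.
- **Bystanders:** the dropper, objective and the blue and yellow flasks look undisturbed in the pictures; I did not measure them.

**What disagreed:**
- The three cameras differed by 3–6 mm from one another.
- Two automatic pad fits were wrong, so I used the pad edges and the deck's centre knob instead.
- The bottle was pressed onto the tray with about 25 N before I eased off.

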